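# Log a carton's weight: switch on, hold, print

### The arm

A 6-joint arm with a two-finger parallel gripper is mounted at the origin on the work surface. World frame = base frame: x ahead of the robot, y to its left, z up, the work surface at z = 0. Lengths are in m, angles in rad, forces in N, time in s.
With the tool pointing down it reaches from about 0.35 to 0.875 m from the base axis. Payload 4.2 kg.
Tool frame: the origin (TCP) lies midway between the tips of the shut fingers; the grasp point (between the pads) lies 19 mm behind it (manip.hold_point_z is the z of the grasp point in the tool frame, in m); z points along the fingers, x is the direction in which the jaws open and shut, and the axes are right-handed (so a half turn about z gives the same grasp; the last joint's range is limited). The gripper opens to 87 mm and grips with 3 to 60 N. Pads are 19 mm wide; open, the fingers measure 117 mm over their backs; the gripper's body (75 mm by 190 mm) begins 51 mm behind the grasp point.
Start: joints at [-0.928, 0.385, 0.008, 0, -1.194, -0.259], TCP at [0.234, -0.58, 0.223] pointing down, gripper open.
Joint ranges: [-3.14, 3.14], [-1.21, 2.06], [-1.07, 1.41], [-3.16, 2.05], [-2.99, -0.16], [-3.1, 3.1]. Speed limits (rad/s): [2.79, 2.79, 3.14, 3.14, 3.14, 3.14].

### API

Orientations are given as a unit quaternion [w, x, y, z].
In Python, from bench import read_state, cams, job, manip gives the robot as it stands.
- The arm moves only by the tool move_arm, never from a script. Its argument "commands" is a list of rows, each a list of 3 entries, a list of its own where there are three numbers: the finger opening in mm, from 0 to 87, then the shift along the tool's x, y, z in mm, then the turn about the tool's z in degrees. A call has 1 to 12 rows; each row shifts and turns the commanded pose from where the row before left it, along the tool's axes as they then stand; what a row does not reach is not made up. A row lasts 1/10 s, in which the tool goes at most 50 mm and 8.59 degrees, less where a joint would pass 70% of its speed; a pose out of reach is approached as far as the arm can. A call is refused whole if a number of a shift passes 50 or a number of a turn 8.59, either way. A call with a gripper value outside its range is refused whole. The fingers move at their own pace and stop on an object; "force" is the grip in N (left out, the last holds). Time passes only in rows, so rows that do not move let the fingers close. It gives the time, the measured TCP pose, the force and the opening at its end, in the units of the state.
- read_state(): the state, without advancing time (a new reading comes with each control period).
- cams.snapshot(name): name is "scene" or "top" or "wrist"; returns (picture, depth): 400x640x3 uint8, red, green, blue; 400x640 float32, m along the optical axis (not along the pixel's ray), 0 where there is no reading.
- cams.camera_info(name): a dict with "K" (3x3 intrinsics, pixels), "R" (3x3) and "t" (3): a world point X has camera coordinates R X + t. Camera axes: x right, y down, z forward; pixel columns grow to the right and rows downward; lengths in m; the calibration is good to about 2 mm. A picture is of the moment at which its call begins: read the wrist's pose just before it. camera_info takes no time and is no camera call; for the wrist camera it gives the pose at the moment of the call.
- job.finish_job(): hands the job in, once; it reports no verdict.
The state is a dict: "t": time; "joint_pos": joint angles; "dq": joint speeds; "joint_efforts": joint torques, N m; "tool_pos": TCP position; "tool_rot": TCP orientation; "contact_force": force on the tool from outside, world axes, zero at the start; "torque": the same for the moment, N m; "gripper_width": finger opening in m.
Only numpy, scipy, OpenCV 4.12 (cv2) and the standard library are available. Lean on these libraries where they do the work, as an engineer would, in place of code of your own. Each camera call takes 0.05 s, during which the arm holds its last target.

### The job

Log the weight of the carton lying on the scale: first press down the raised end (the one away from the robot) of the rocker on the switch box until it is fully over, then push the scale's wide bar key all the way in so that it stays down, and last press the round button on top of the label printer all the way and let it come back up. Only press, with the fingertips and in that order; leave the scale's small round key alone, and do not lift or shift the switch box, the cartons or the bottle.

Things in the scene. Friction and masses are not known exactly. Their poses are not given: they have to be found in the camera images.
- switchbox: Grey switch box standing loose on the table, 75 x 130 x 34 mm (x, y, z), 0.9 kg; origin at the centre of its underside, x towards its far end (roughly away from the robot), z up. A black paddle rocker (70 mm along the box's x, 38 mm along y, 12 mm thick) rocks in the middle of its top, about the box's y axis, pivot 40 mm above the table. The rocker's upper face lies 8 mm above the pivot.
- rocker (a joint): Rocker angle, rad: about 0 = off (far, +x end raised 7 mm, near end down), 0.40 = fully over (far end down by as much). It has no spring, stays where it is left, and needs about 2 N at its far end. On from 0.33.
- rocker_end (a point): The point to press: on the rocker's upper face, 26 mm from its pivot towards the raised far end (9 mm short of the edge). About 53 mm above the table when off and 43 mm when fully over. It tilts with the rocker, whose far end drops about 14 mm in all. A fingertip wide along the box's x may be set a few mm further out.
- scale: White bench scale, fixed, 210 x 220 mm, its front panel 50 mm above the table; origin at the centre of its underside, x away from its front, y to the left when looking along x, z up. A steel pan (130 x 200 mm, top at 62 mm, centred at x = +35 mm) fills the rear; two keys and a green display lie on the front panel.
- hold_top (a point): Centre of the top of the wide bar key (hold key), grey, 26 mm (scale's x) x 46 mm (y), at x = -75, y = +65 mm on the scale; its top is 10 mm proud of the panel (60 mm above the table), 3 mm proud when pressed in.
- hold_key (a joint): How far the bar key is pressed in, m: 0 = up, 0.007 = fully in (pressed from 0.0055). It slides straight down, resists with about 2.5 N, and stays where it is left.
- zero_top (a point): Centre of the top of the scale's small round key, 22 mm across, 8 mm proud, at x = -75, y = -65 mm on the scale. To be left alone.
- zero_key (a joint): How far the small round key is pressed in, m: 0 = up, 0.005 = fully in; springs back.
- printer: Grey label printer, fixed, 170 x 125 x 112 mm (x, y, z); origin at the centre of its underside, x away from its front, z up. A round push button lies on its top near the front.
- print_top (a point): Centre of the top of the printer's round button, white, 32 mm across, at x = -52 mm, y = 0 on the printer; its top is 10 mm proud (122 mm above the table).
- print_key (a joint): How far the printer's button is pressed in, m: 0 = up, 0.006 = fully in (pressed from 0.0045). It goes straight down against a spring, about 5 N at the bottom, and springs back.
- pan_carton_mid (a point): Centre of the medicine carton lying on the scale's pan, 40 x 95 x 40 mm, white with a blue band; its top is 102 mm above the table.
- carton_mid (a point): Centre of the loose medicine carton standing behind the printer, 40 x 40 x 95 mm high.
- dropper_mid (a point): Centre of the small loose white bottle, 32 mm across and 75 mm high, standing in front of the switch box.
Things that resemble listed ones, but are neither listed nor needed, are in the scene too. Leave any purple look-alike of the switchbox alone.

How it is judged:
By the outcome, as a careful person would: the job done as asked, in the order asked, and still so for the second after the job is handed in, with the robot touching nothing.
It also fails if it takes over 50 s, if anything falls off the work surface, if the arm or the gripper's body presses on something with over 40 N, if the wrist force passes 120 N, or if a joint passes its speed limit or range.

## Working session

There is one attempt and no reset: what is moved stays moved. The work goes in short steps, Python scripts to look and compute and a tool call to move; the robot and the scene stay as the last step left them, time stands still between calls to the robot, and variables do not carry over. Pictures are saved under pics/ and viewed, and the job is handed in when it is done.

Besides the shell and the picture viewer there is one more tool, called after "Call:" as name(argument=value, ...) on one line, values as JSON. move_arm: Moves the arm, as the interface text tells. Its arguments: {"type":"object","properties":{"commands":{"type":"array"},"force":{"type":"number"}},"required":["commands"]}

```bash
mkdir -p pics; ls; python3 - <<'E'
from bench import read_state, cams, job, manip
import cv2, numpy as np
s=read_state(); print({k:np.round(v,3).tolist() for k,v in s.items()})
for n in ["scene","top"]:
    im,d=cams.snapshot(n); cv2.imwrite(f"pics/{n}0.png",im[:,:,::-1]); np.savez(f"pics/{n}0.npz",im=im,d=d,**cams.camera_info(n))
    c=cams.camera_info(n); print(n,c["K"],c["R"],c["t"])
E
```

```text
pics
{'t': 0.0, 'joint_pos': [-0.928, 0.386, 0.007, -0.001, -1.194, -0.259], 'dq': [-0.0, 0.001, -0.001, -0.0, -0.001, 0.0], 'joint_efforts': [-0.001, -39.067, 18.74, 4.22, 0.011, -0.0], 'tool_pos': [0.234, -0.579, 0.221], 'tool_rot': [-0.001, 0.559, 0.829, 0.001], 'contact_force': [0.801, -0.027, 0.356], 'torque': [0.02, 0.023, -0.019], 'gripper_width': 0.087}
scene [[389.43987693   0.         324.44705964]
 [  0.         389.43987693 196.36831214]
 [  0.           0.           1.        ]] [[-0.48470896  0.87464855  0.00686583]
 [ 0.46287837  0.26316047 -0.84645743]
 [-0.74215958 -0.40710746 -0.53241213]] [ 0.23579766 -0.20944397  1.54092459]
top [[387.55181624   0.         322.61158358]
 [  0.         387.55181624 202.47727451]
 [  0.           0.           1.        ]] [[-0.00969262 -0.99994391  0.00427032]
 [-0.97973921  0.00864227 -0.20009095]
 [ 0.20004282 -0.00612321 -0.97976802]] [0.02923974 0.59542242 1.25496683]
```

View pics/top0.png

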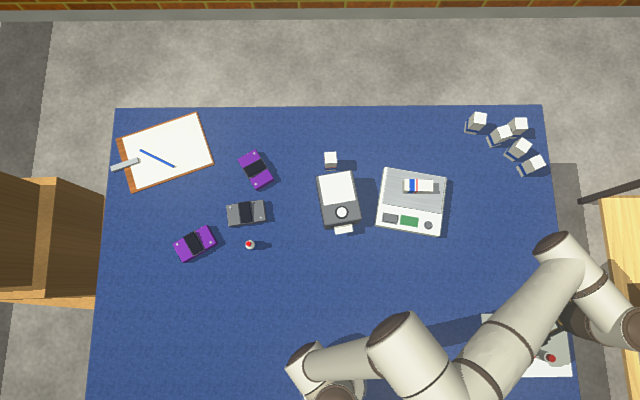

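View pics/scene0.png

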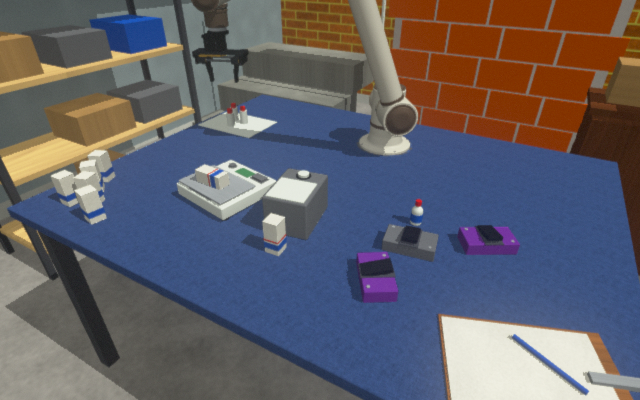

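The top picture shows the grey box at about (246,213), with purple look-alikes at (255,169) and (195,243). The printer button is at (342,212), the scale's bar key at (390,218) and its round key at (428,225). Next I'll take crops and measure.

```bash
cat > h.py <<'E'
import numpy as np, cv2
def load(n):
    z=np.load(n); return z["im"],z["d"],z["K"],z["R"],z["t"]
def ray(uv,z,K,R,t):
    d=R.T@np.linalg.inv(K)@np.array([uv[0],uv[1],1.]); c=-R.T@t
    return c+d*(z-c[2])/d[2]
def proj(X,K,R,t):
    p=K@(R@np.asarray(X)+t); return p[:2]/p[2]
def pts(d,K,R,t):
    v,u=np.mgrid[:d.shape[0],:d.shape[1]]
    c=np.stack([(u-K[0,2])/K[0,0]*d,(v-K[1,2])/K[1,1]*d,d],-1)
    return (c-t)@R
E
python3 - <<'E'
from h import *
im,d,K,R,t=load("pics/top0.npz")
c1=cv2.resize(im[185:265,170:285],None,fx=6.9,fy=6.9,interpolation=cv2.INTER_CUBIC)
c2=cv2.resize(im[140:245,310:460],None,fx=5.3,fy=5.3,interpolation=cv2.INTER_CUBIC)
cv2.imwrite("pics/c1.png",c1[:,:,::-1]);cv2.imwrite("pics/c2.png",c2[:,:,::-1])
P=pts(d,K,R,t)
for n,uv in dict(box=(246,213),btn=(342,212),bar=(390,218),zero=(428,225),disp=(409,221),table=(300,280),red=(250,244)).items():
    print(n,np.round(P[uv[1],uv[0]],4))
E
```

```text
box [0.5646 0.2855 0.0439]
btn [ 0.5505 -0.0377  0.126 ]
bar [ 0.5403 -0.2028  0.0599]
zero [ 0.5146 -0.3278  0.0655]
disp [ 0.5303 -0.2675  0.0549]
table [ 0.3387  0.1031 -0.0006]
red [0.4558 0.2633 0.0749]
```

View pics/c1.png

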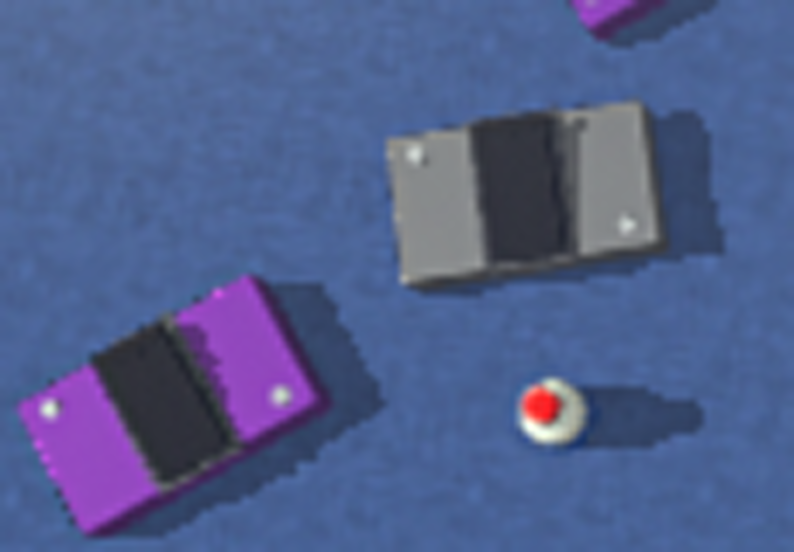

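View pics/c2.png

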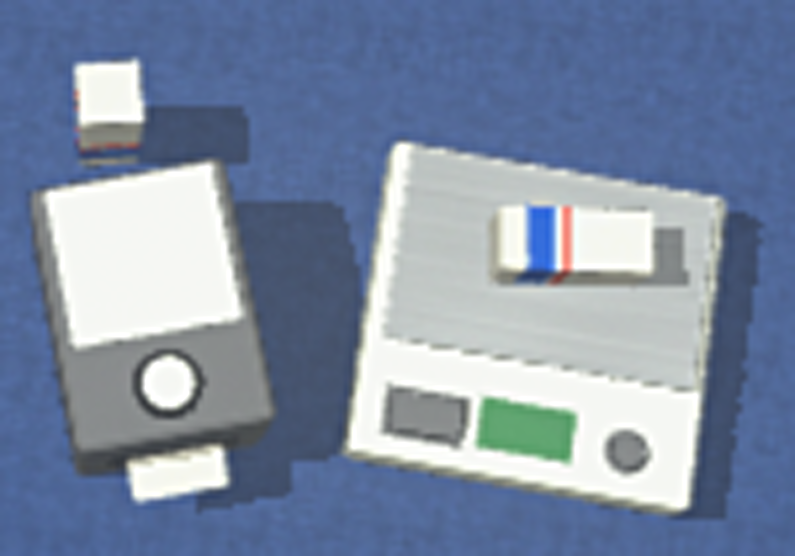

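```bash
python3 - <<'E'
from h import *
im,d,K,R,t=load("pics/top0.npz"); P=pts(d,K,R,t)
hsv=cv2.cvtColor(im,cv2.COLOR_RGB2HSV).astype(int); H,S,V=hsv[...,0],hsv[...,1],hsv[...,2]
def comp(m,seed,name):
    n,l=cv2.connectedComponents(m.astype(np.uint8)); k=l[seed[1],seed[0]]
    return (l==k) if k else None
def rect(m,z):
    v,u=np.nonzero(m); c=cv2.findContours(m.astype(np.uint8),0,cv2.CHAIN_APPROX_NONE)[0]
    c=max(c,key=len)[:,0]
    w=np.array([ray(p,z,K,R,t)[:2] for p in c],np.float32)*1000
    r=cv2.minAreaRect(w); 
    ctr=ray((u.mean(),v.mean()),z,K,R,t)
    print("  area ctr",np.round(ctr,4),"rect",np.round(r[0],1),np.round(r[1],1),round(r[2],1),"n",m.sum(),"pix",u.mean().round(1),v.mean().round(1),"depthmed",np.round(np.median(P[m],0),4))
    return r
def roi(u0,u1,v0,v1):
    m=np.zeros(V.shape,bool); m[v0:v1,u0:u1]=1; return m
print("rocker"); rect(comp(roi(225,270,195,230)&(V<62),(243,212),""),0.045)
print("box"); 
b=roi(222,270,195,230)&(S<60); rect(b,0.034)
print(V[212,225:272],S[212,225:272])
print("btn"); rect(comp(roi(330,352,204,222)&(V>200),(342,212),""),0.122)
print("printer lid+"); 
print("bar"); rect(comp(roi(380,400,208,228)&(V<170),(390,218),""),0.06)
print("zero"); rect(comp(roi(420,437,218,232)&(V<170),(428,225),""),0.058)
print("disp"); rect(comp(roi(398,421,208,232)&(S>60),(409,221),""),0.05)
print("scale");rect(comp(roi(368,460,155,245)&(S<60)&(V>150),(400,230),""),0.05)
E
```

```text
rockerTraceback (most recent call last):
  File "<stdin>", line 17, in <module>
  File "<stdin>", line 8, in rect
    return _wrapfunc(a, 'nonzero')
    return _wrapit(obj, method, *args, **kwds)
    result = getattr(arr, method)(*args, **kwds)
ValueError: Calling nonzero on 0d arrays is not allowed. Use np.atleast_1d(scalar).nonzero() instead.
```

```bash
python3 - <<'E'
from h import *
im,d,K,R,t=load("pics/top0.npz"); P=pts(d,K,R,t)
hsv=cv2.cvtColor(im,cv2.COLOR_RGB2HSV).astype(int); H,S,V=hsv[...,0],hsv[...,1],hsv[...,2]
print(V[212,225:272],S[212,225:272]); print(V[195:232,244],S[195:232,244])
def comp(m,seed):
    n,l=cv2.connectedComponents(m.astype(np.uint8)); k=l[seed[1],seed[0]]
    if not k: k=1+np.argmax(np.bincount(l.ravel())[1:])
    return l==k
def rect(m,z):
    v,u=np.nonzero(m); c=cv2.findContours(m.astype(np.uint8),0,cv2.CHAIN_APPROX_NONE)[0]
    c=max(c,key=len)[:,0]
    w=np.array([ray(p,z,K,R,t)[:2] for p in c],np.float32)*1000
    r=cv2.minAreaRect(w); 
    ctr=ray((u.mean(),v.mean()),z,K,R,t)
    print("  area ctr",np.round(ctr,4),"rect",np.round(r[0],1),np.round(r[1],1),round(r[2],1),"n",m.sum(),"pix",u.mean().round(1),v.mean().round(1),"depthmed",np.round(np.median(P[m],0),4))
def roi(u0,u1,v0,v1):
    m=np.zeros(V.shape,bool); m[v0:v1,u0:u1]=1; return m
print("rocker"); rect(comp(roi(225,270,195,230)&(V<75),(243,212)),0.045)
print("box"); rect(roi(222,270,195,230)&(S<70)&(P[...,2]>0.02),0.034)
print("btn"); rect(comp(roi(330,352,204,222)&(V>200),(342,212)),0.122)
print("bar"); rect(comp(roi(380,400,208,228)&(V<170),(390,218)),0.06)
print("zero"); rect(comp(roi(420,437,218,232)&(V<170),(428,225)),0.058)
print("disp"); rect(comp(roi(398,421,208,232)&(S>60),(409,221)),0.05)
print("scale");rect(comp(roi(368,460,155,245)&(S<60)&(V>150),(400,230)),0.05)
E
```

```text
[151 122 138 140 140 140 140 139 139 140 140 140 142 136  89  63  61  64
  63  63  64  64  61  62  61  52  70  80  97 136 141 139 140 138 138 138
 139 140 145  98  76 105 107 104 105 104 103] [135  92   4   4   7   9   9   7   7   9   9   9   9  13  29  45  46  48
  53  45  52  48  42  45  46  78  36  29  18   9   9   9  11   9   9   9
   9   9   7  13  54 126 126 125 124 120 124]
[151 151 149 151 148 147 124  65  60  59  63  64  63  64  63  62  63  63
  63  64  62  62  62  62  63  62  61  62 103  73  98 151 159 155 148 143
 147] [127 128 127 128 126 127  84  47  43  52  49  48  49  48  49  49  53  45
  45  52  49  49  49  49  49  49  50  49  22  31 114 133 130 130 133 132
 130]
rocker
  area ctr [0.5682 0.2873 0.045 ] rect [568.3 287.2] [72.1 40.5] 8.5 n 246 pix 245.5 211.9 depthmed [0.5677 0.2874 0.0478]
box
  area ctr [0.568  0.2893 0.034 ] rect [568.8 288.9] [ 78.  130.6] 8.4 n 826 pix 245.5 212.5 depthmed [0.5669 0.2876 0.0359]
btn
  area ctr [ 0.5523 -0.0356  0.122 ] rect [552.1 -35.5] [27.4 30. ] 44.5 n 72 pix 341.3 211.7 depthmed [ 0.5512 -0.0348  0.1235]
bar
  area ctr [ 0.54   -0.2019  0.06  ] rect [ 539.8 -202.3] [51.2 31. ] 78.4 n 140 pix 389.7 218.1 depthmed [ 0.5401 -0.202   0.0595]
zero
  area ctr [ 0.5165 -0.3292  0.058 ] rect [ 517.3 -328.4] [23.6 24.1] 86.4 n 50 pix 427.8 224.8 depthmed [ 0.516  -0.3292  0.0576]
disp
  area ctr [ 0.5325 -0.2686  0.05  ] rect [ 532.5 -268.6] [59.6 31.8] 79.0 n 167 pix 409.0 220.6 depthmed [ 0.5312 -0.2679  0.0534]
scale
  area ctr [ 0.6037 -0.2786  0.05  ] rect [ 601.8 -278.2] [223.3 210.9] 79.2 n 3314 pix 410.8 200.0 depthmed [ 0.6002 -0.2745  0.0614]
```

Choice check: the grey box (246,213) is the only non-purple one, and its rocker mask measures 72x40 mm at yaw 8.5°. The bar key (390,218) measures 51x31 mm against 24 mm for the round zero key (428,225), and they are 129 mm apart, so that matches. The printer button is the white disc at (342,212), not the lid or label. Now I'll close the fingers, align and travel at the present height.

Call:
move_arm(commands=[[0, [0, 0, 0], 8.5], [0, [0, 0, 0], 5], [0, [40, 24, 0], 0], [0, [40, 24, 0], 0], [0, [40, 24, 0], 0], [0, [40, 24, 0], 0], [0, [40, 24, 0], 0], [0, [40, 24, 0], 0], [0, [40, 24, 0], 0], [0, [40, 24, 0], 0], [0, [40, 24, 0], 0], [0, [40, 24, 0], 0]], force=20)

```text
t: 1.3
tool_pos: [0.4124, -0.1466, 0.2225]
tool_rot: [-0.0, 0.653, 0.758, 0.0]
contact_force: [0.6, -0.1, 0.4]
gripper_width: 0.0027
```

Call:
move_arm(commands=[[0, [40, 24, 0], 0], [0, [40, 24, 0], 0], [0, [40, 24, 0], 0], [0, [40, 24, 0], 0], [0, [40, 24, 0], 0], [0, [40, 24, 0], 0], [0, [40, 24, 0], 0], [0, [40, 24, 0], 0], [0, [0, 0, 0], 0], [0, [0, 0, 0], 0]])

```text
t: 2.3
tool_pos: [0.5546, 0.1972, 0.2213]
tool_rot: [-0.0, 0.652, 0.758, -0.001]
contact_force: [0.3, -0.0, 0.7]
gripper_width: 0.0003
```

```bash
python3 - <<'E'
from h import *
from bench import read_state, cams
from scipy.spatial.transform import Rotation as Ro
s=read_state(); q=s["tool_rot"]; M=Ro.from_quat([q[1],q[2],q[3],q[0]]).as_matrix()
print(s["t"],s["tool_pos"],s["contact_force"],s["gripper_width"],np.round(M,3))
c=cams.camera_info("wrist"); im,d=cams.snapshot("wrist")
np.savez("pics/w1.npz",im=im,d=d,**c); cv2.imwrite("pics/w1.png",im[:,:,::-1])
E
```

```text
2.3 [0.55464164 0.19721356 0.2212753 ] [ 0.26527687 -0.0452542   0.73645629] 0.00029848901779601985 [[-0.149  0.989 -0.002]
 [ 0.989  0.149 -0.001]
 [-0.001 -0.002 -1.   ]]
```

View pics/w1.png

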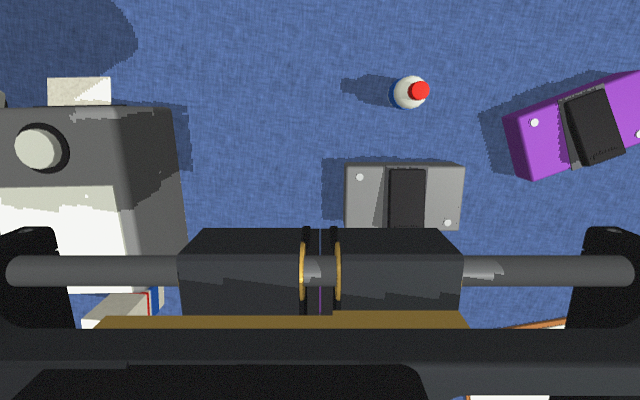

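The wrist picture shows the grey box's near edge from (345,166) to (464,166), with the rocker at columns 387–428 and the purple box to the right. I'll check these against the top view.

```bash
python3 - <<'E'
from h import *
im,d,K,R,t=load("pics/w1.npz")
for uv,z in [((345,166),.034),((464,166),.034),((389,168),.041),((427,168),.041)]: print(uv,np.round(ray(uv,z,K,R,t),4))
a=np.deg2rad(8.5);ex=np.array([np.cos(a),np.sin(a)]);ey=np.array([-ex[1],ex[0]]);c=np.array([.5682,.2880])
print("pred box near corners",c-.0375*ex-.065*ey,c-.0375*ex+.065*ey, "rocker near",c-.035*ex)
T=c+.028*ex
p=np.array([0.5546,0.1972]); D=T-p; print("target",T,"tool shift x,y mm",1000*D@ey,1000*D@ex)
P=pts(d,K,R,t); print(np.median(P[170:225,395:420,2]))
u=np.arange(392,424); print([np.round(P[v,395:420].mean(0),4).tolist() for v in (172,185,200,215,224)])
E
```

```text
(345, 166) [0.5401 0.2223 0.034 ]
(464, 166) [0.521  0.3491 0.034 ]
(389, 168) [0.5342 0.268  0.041 ]
(427, 168) [0.5282 0.3077 0.041 ]
pred box near corners [0.54071952 0.21817112] [0.52150429 0.34674318] rocker near [0.53358444 0.28282667]
target [0.59589244 0.29213866] tool shift x,y mm 87.79243240189935 54.871710272290734
0.04829655085491558
[[0.5351, 0.2868, 0.0441], [0.5485, 0.2892, 0.0462], [0.5639, 0.2919, 0.049], [0.5795, 0.2946, 0.0518], [0.589, 0.2963, 0.0531]]
```

Call:
move_arm(commands=[[0, [30, 18, 0], 0], [0, [30, 18, 0], 0], [0, [30, 18, 0], 0], [0, [0, 0, 40], 0], [0, [0, 0, 40], 0], [0, [0, 0, 40], 0], [0, [0, 0, 25], 0], [0, [0, 0, 5], 0], [0, [0, 0, 0], 0], [0, [0, 0, 0], 0]])

```text
t: 3.35
tool_pos: [0.5963, 0.2935, 0.0748]
tool_rot: [0.001, 0.653, 0.757, 0.002]
contact_force: [-1.0, -0.0, 0.5]
gripper_width: 0.0006
```

Call:
move_arm(commands=[[0, [0, 0, 10], 0], [0, [0, 0, 8], 0], [0, [0, 0, 3], 0], [0, [0, 0, 3], 0], [0, [0, 0, 2], 0], [0, [0, 0, 2], 0], [0, [0, 0, 2], 0], [0, [0, 0, 0], 0], [0, [0, 0, 0], 0]])

```text
t: 4.25
tool_pos: [0.5966, 0.294, 0.0441]
tool_rot: [0.001, 0.653, 0.758, 0.002]
contact_force: [3.9, -0.3, 6.5]
gripper_width: 0.0006
```

Call:
move_arm(commands=[[0, [0, 0, 1], 0], [0, [0, 0, 0], 0], [0, [0, 0, 0], 0]])

```text
t: 4.55
tool_pos: [0.5967, 0.294, 0.044]
tool_rot: [0.001, 0.652, 0.758, 0.002]
contact_force: [1.3, -1.4, 9.6]
gripper_width: 0.0003
```

Call:
move_arm(commands=[[0, [0, 0, 1], 0], [0, [0, 0, 0], 0], [0, [0, 0, 0], 0]])

```text
t: 4.85
tool_pos: [0.5968, 0.294, 0.0438]
tool_rot: [0.001, 0.652, 0.758, 0.002]
contact_force: [1.3, -0.6, 12.1]
gripper_width: 0.0005
```

Pressing further only raised the force, so the rocker is at its stop, at the predicted 44 mm. Next I'll lift and move off, then check.

Call:
move_arm(commands=[[0, [0, 0, -10], 0], [0, [0, 0, -40], 0], [0, [0, 0, -45], 0], [0, [0, 0, -45], 0], [0, [-40, -10, 0], 0], [0, [-40, -10, 0], 0], [0, [-40, -10, 0], 0], [0, [-40, -10, 0], 0], [0, [-40, -10, 0], 0], [0, [-40, -10, 0], 0], [0, [-40, -10, 0], 0], [0, [-40, -10, 0], 0]])

```text
t: 6.05
tool_pos: [0.5613, -0.0362, 0.1795]
tool_rot: [-0.002, 0.653, 0.757, -0.001]
contact_force: [0.1, -0.1, 0.2]
gripper_width: 0.0011
```

Call:
move_arm(commands=[[0, [-40, -10, 0], 0], [0, [-40, -10, 0], 0], [0, [-40, -10, 0], 0], [0, [0, 0, 0], 8.5], [0, [0, 0, 0], 8.5], [0, [0, 0, 0], 2], [0, [0, 0, 0], 0], [0, [0, 0, 0], 0]])

```text
t: 6.85
tool_pos: [0.5505, -0.1577, 0.1798]
tool_rot: [-0.001, 0.769, 0.64, -0.001]
contact_force: [-0.5, -0.4, -0.4]
gripper_width: 0.0004
```

```bash
python3 - <<'E'
from h import *
from bench import read_state, cams
from scipy.spatial.transform import Rotation as Ro
s=read_state(); q=s["tool_rot"]; M=Ro.from_quat([q[1],q[2],q[3],q[0]]).as_matrix()
D=np.array([.540,-.202])-s["tool_pos"][:2]
print(s["t"],s["tool_pos"],s["contact_force"],"ang",np.degrees(np.arctan2(M[1,0],M[0,0])),"shift",1000*D@M[:2,:2])
O={}
for n in ("top","wrist","scene"):
    c=cams.camera_info(n); im,d=cams.snapshot(n); np.savez(f"pics/{n}2.npz",im=im,d=d,**c); O[n]=im
    cv2.imwrite(f"pics/{n}2.png",im[:,:,::-1])
a=cv2.resize(O["top"][190:235,215:280],None,fx=6,fy=6,interpolation=cv2.INTER_CUBIC)
b=cv2.resize(O["scene"][210:265,370:450],None,fx=4.9,fy=4.9,interpolation=cv2.INTER_CUBIC)[:270,:390]
cv2.imwrite("pics/r2.png",np.hstack([a[:269],b[:269]])[:,:,::-1])
im,d,K,R,t=load("pics/top2.npz");P=pts(d,K,R,t)
for k in ("0","2"):
    im,d,K,R,t=load(f"pics/top{k}.npz");P=pts(d,K,R,t);V=im.max(2)
    m=np.zeros(V.shape,bool);m[195:230,225:262]=1;m&=V<75;p=P[m]
    A=np.c_[p[:,:2]@[.989,.148],np.ones(len(p))];print(k,"slope",np.linalg.lstsq(A,p[:,2],rcond=None)[0][0],m.sum(),p.mean(0))
E
```

```text
6.85 [ 0.55048665 -0.15768065  0.17983718] [-0.50124434 -0.40521087 -0.35332451] ang 79.53527027469121 shift [-45.48687371  -2.26251499]
0 slope 0.2902711355207436 267 [0.56488013 0.28755829 0.04489607]
2 slope 0.06605803679149563 275 [0.5642344  0.28773843 0.04448952]
```

View pics/r2.png

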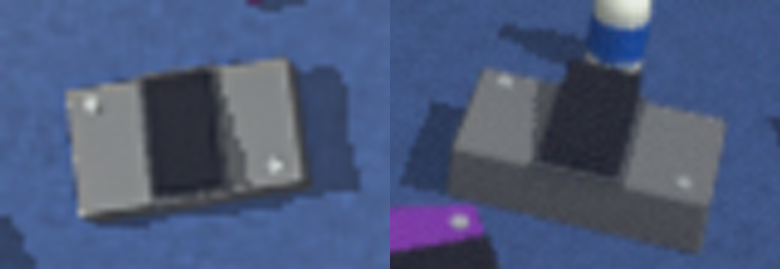

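View pics/wrist2.png

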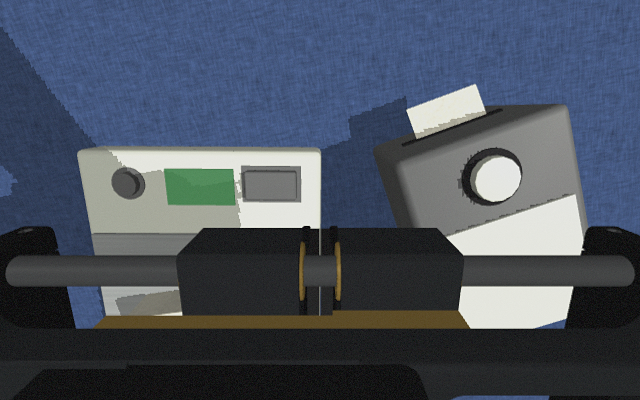

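The rocker's scene view now shows its far end down, and the box hasn't moved. The fitted slope includes bezel pixels, so I'll refit on interior points and also locate the keys in the wrist view.

```bash
python3 - <<'E'
from h import *
c=np.array([.5682,.288]);a=np.deg2rad(8.5);ex=np.array([np.cos(a),np.sin(a)]);ey=np.array([-ex[1],ex[0]])
for n in ("top","scene"):
  for k in ("0","2"):
    im,d,K,R,t=load(f"pics/{n}{k}.npz");P=pts(d,K,R,t)
    q=P[...,:2]-c; X=q@ex;Y=q@ey; m=(abs(X)<.03)&(abs(Y)<.013)&(P[...,2]>.03)&(P[...,2]<.07)
    f=np.polyfit(X[m],P[...,2][m],1); print(n,k,m.sum(),f, [np.round(np.median(P[...,2][m&(X>lo)&(X<=lo+.015)]),4) for lo in (-.03,-.015,0,.015)])
im,d,K,R,t=load("pics/wrist2.npz")
V=im.max(2).astype(int)
cr=cv2.resize(im[150:215,90:330],None,fx=3.3,fy=3.3); cv2.imwrite("pics/w2c.png",cr[:,:,::-1])
print("bar",ray((270.5,184),.06,K,R,t),"zero",ray((126,181.5),.058,K,R,t),"btn",ray((495,178),.122,K,R,t))
P=pts(d,K,R,t);print(P[184,270],P[178,495])
E
```

```text
top 0 137 [0.17894875 0.04867999] [np.float64(0.0451), np.float64(0.0466), np.float64(0.0498), np.float64(0.0523)]
top 2 130 [-0.18795424  0.04901287] [np.float64(0.053), np.float64(0.0507), np.float64(0.0477), np.float64(0.0448)]
scene 0 129 [0.03802662 0.04622678] [np.float64(0.0437), np.float64(0.0465), np.float64(0.0493), np.float64(0.0505)]
scene 2 185 [-0.18783288  0.04740205] [np.float64(0.052), np.float64(0.049), np.float64(0.0458), np.float64(0.0436)]
bar [ 0.53726242 -0.19946592  0.06      ] zero [ 0.51212264 -0.32555155  0.058     ] btn [ 0.54921212 -0.03492854  0.122     ]
[ 0.5371968 -0.1999151  0.059924 ] [ 0.54880557 -0.03560231  0.12335217]
```

View pics/w2c.png

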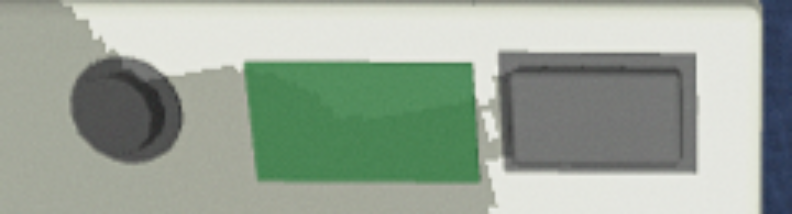

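The rocker is fully over: its slope went from +0.18 to −0.19 in the top view, with the second camera agreeing. The bar key in the wrist view is at (270,185), or (0.538,−0.2005) averaged over both views. Next is the descent over it.

Call:
move_arm(commands=[[0, [-25, -2, 0], 0], [0, [-19.5, -2, 0], 0], [0, [0, 0, 0], 0], [0, [0, 0, 40], 0], [0, [0, 0, 40], 0], [0, [0, 0, 22], 0], [0, [0, 0, 5], 0], [0, [0, 0, 0], 0], [0, [0, 0, 0], 0]])

```text
t: 7.9
tool_pos: [0.5406, -0.201, 0.075]
tool_rot: [0.001, 0.769, 0.64, 0.001]
contact_force: [-0.1, -0.1, 0.3]
gripper_width: 0.0003
```

Call:
move_arm(commands=[[0, [0, -1.5, 8], 0], [0, [0, 0, 4], 0], [0, [0, 0, 2], 0], [0, [0, 0, 2], 0], [0, [0, 0, 2], 0], [0, [0, 0, 2], 0], [0, [0, 0, 1], 0], [0, [0, 0, 0], 0], [0, [0, 0, 0], 0]])

```text
t: 8.8
tool_pos: [0.5376, -0.2008, 0.0534]
tool_rot: [-0.0, 0.769, 0.64, -0.0]
contact_force: [-4.1, 2.1, 7.1]
gripper_width: 0.0005
```

Call:
move_arm(commands=[[0, [0, 0, 1], 0], [0, [0, 0, 0], 0], [0, [0, 0, 0], 0]])

```text
t: 9.1
tool_pos: [0.5376, -0.2008, 0.0533]
tool_rot: [0.0, 0.769, 0.64, -0.0]
contact_force: [-5.2, 4.0, 12.1]
gripper_width: 0.0002
```

Call:
move_arm(commands=[[0, [0, 0, 1], 0], [0, [0, 0, 0], 0], [0, [0, 0, 0], 0]])

```text
t: 9.4
tool_pos: [0.5377, -0.2008, 0.0533]
tool_rot: [0.0, 0.769, 0.64, -0.0]
contact_force: [-5.5, 4.1, 16.9]
gripper_width: 0.0001
```

The bar key is at its stop at 53 mm. Next I'll lift, move over the printer button and look.

Call:
move_arm(commands=[[0, [0, 0, -10], 0], [0, [0, 0, -40], 0], [0, [0, 0, -40], 0], [0, [0, 0, -35], 0], [0, [40, -4, 0], 0], [0, [40, -4, 0], 0], [0, [40, -4, 0], 0], [0, [45, -5.5, 0], 0], [0, [0, 0, 0], 0], [0, [0, 0, 0], 0]])

```text
t: 10.4
tool_pos: [0.551, -0.0344, 0.1755]
tool_rot: [0.0, 0.768, 0.64, 0.0]
contact_force: [-0.2, 0.0, 0.4]
gripper_width: 0.0004
```

```bash
python3 - <<'E'
from h import *
from bench import read_state, cams
s=read_state(); print(s["t"],s["tool_pos"],s["contact_force"])
O={}
for n in ("wrist","scene","top"):
    c=cams.camera_info(n); im,d=cams.snapshot(n); np.savez(f"pics/{n}3.npz",im=im,d=d,**c); O[n]=im
    cv2.imwrite(f"pics/{n}3.png",im[:,:,::-1])
b=cv2.resize(O["scene"][150:250,170:340],None,fx=4.5,fy=4.5,interpolation=cv2.INTER_CUBIC)
cv2.imwrite("pics/r3.png",b[:,:,::-1])
for n in ("top","scene","wrist"):
  for k in ("0","2","3"):
    try: im,d,K,R,t=load(f"pics/{n}{k}.npz")
    except Exception: continue
    P=pts(d,K,R,t); q=P[...,:2]-[.539,-.201]; a=np.deg2rad(-10.5)
    X=q@[np.cos(a),np.sin(a)];Y=q@[-np.sin(a),np.cos(a)]; m=(abs(X)<.009)&(abs(Y)<.018)&(P[...,2]<.075)
    pan=(abs(X)<.012)&(abs(Y+.062)<.02)&(P[...,2]<.075)
    print(n,k,m.sum(),np.median(P[...,2][m]) if m.any() else None,"display z",np.median(P[...,2][pan]) if pan.any() else None)
E
```

```text
10.4 [ 0.55098494 -0.03439427  0.17552118] [-0.17004315  0.02851805  0.35598593]
top 0 53 0.06043656216429544 display z 0.053131689374535565
top 2 52 0.06151575735077512 display z 0.053443103391324874
top 3 53 0.05522192863050067 display z 0.05231878062600865
scene 0 34 0.05831532703453955 display z 0.05047917005061793
scene 2 33 0.05870650414064439 display z 0.05010878657391896
scene 3 35 0.05212164894266948 display z 0.050556415823949694
wrist 2 808 0.06079524722290218 display z 0.05260115624122666
wrist 3 745 0.054251246957134916 display z 0.052582446000628946
```

View pics/wrist3.png

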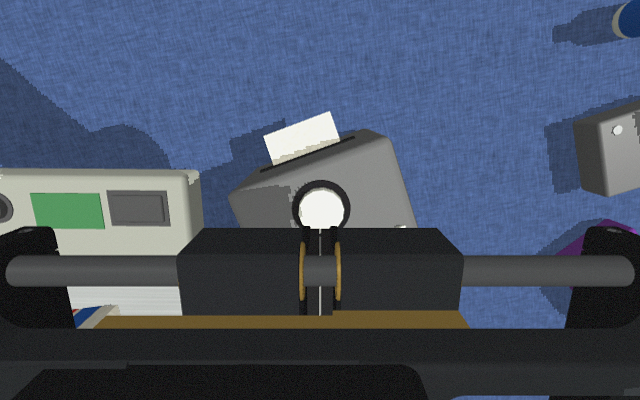

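View pics/r3.png

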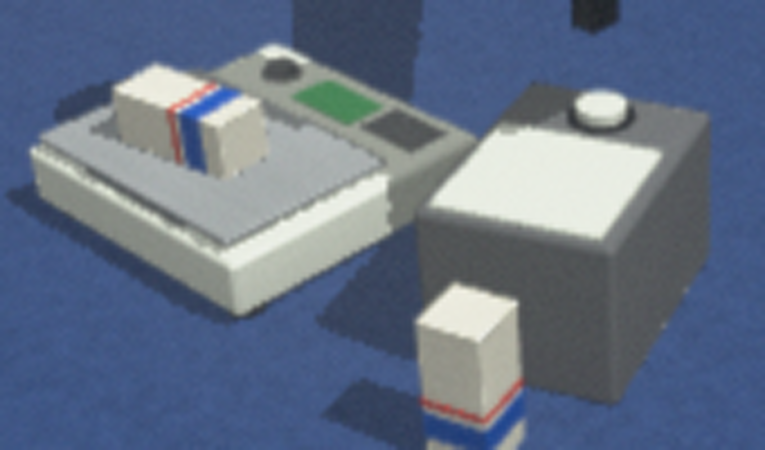

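All three cameras show the bar key about 6.5 mm lower than before, so it's in and staying down. The button at (321,210) is centred under the fingers, so I'll press it.

Call:
move_arm(commands=[[0, [0, 0, 25], 0], [0, [0, 0, 20], 0], [0, [0, 0, 4], 0], [0, [0, 0, 3], 0], [0, [0, 0, 2], 0], [0, [0, 0, 2], 0], [0, [0, 0, 2], 0], [0, [0, 0, 2], 0], [0, [0, 0, 0], 0], [0, [0, 0, 0], 0]])

```text
t: 11.55
tool_pos: [0.5514, -0.0357, 0.1165]
tool_rot: [0.001, 0.769, 0.64, 0.001]
contact_force: [-0.5, -2.9, 4.9]
gripper_width: 0.0005
```

Call:
move_arm(commands=[[0, [0, 0, 1.5], 0], [0, [0, 0, 0], 0], [0, [0, 0, 0], 0]])

```text
t: 11.85
tool_pos: [0.5514, -0.0357, 0.1163]
tool_rot: [0.001, 0.769, 0.64, 0.001]
contact_force: [-2.9, -3.2, 12.7]
gripper_width: 0.0004
```

Call:
move_arm(commands=[[0, [0, 0, 1], 0], [0, [0, 0, 0], 0], [0, [0, 0, 0], 0]])

```text
t: 12.15
tool_pos: [0.5514, -0.0357, 0.1163]
tool_rot: [0.001, 0.768, 0.64, 0.001]
contact_force: [-5.4, -1.1, 17.4]
gripper_width: 0.0002
```

The button is at its stop at 116 mm. Next I'll lift and back off towards the robot.

Call:
move_arm(commands=[[0, [0, 0, -10], 0], [0, [0, 0, -35], 0], [0, [0, 0, -40], 0], [0, [0, 0, -25], 0], [0, [0, -40, 0], 0], [0, [0, -40, 0], 0], [0, [0, 0, 0], 0], [0, [0, 0, 0], 0]])

```text
t: 12.95
tool_pos: [0.4715, -0.0202, 0.2231]
tool_rot: [-0.0, 0.769, 0.64, 0.001]
contact_force: [0.7, 1.1, 0.6]
gripper_width: 0.0005
```

```bash
python3 - <<'E'
from h import *
from bench import read_state, cams
s=read_state(); print(s["t"],s["tool_pos"],s["contact_force"])
for n in ("scene","top"):
    c=cams.camera_info(n); im,d=cams.snapshot(n); np.savez(f"pics/{n}4.npz",im=im,d=d,**c)
    cv2.imwrite(f"pics/{n}4.png",im[:,:,::-1])
def box(P,c,yaw,hx,hy,z0,z1):
    a=np.deg2rad(yaw);q=P[...,:2]-c;X=q@[np.cos(a),np.sin(a)];Y=q@[-np.sin(a),np.cos(a)]
    m=(abs(X)<hx)&(abs(Y)<hy)&(P[...,2]>z0)&(P[...,2]<z1); return X[m],P[...,2][m]
for n in ("top","scene"):
  for k in ("0","4"):
    im,d,K,R,t=load(f"pics/{n}{k}.npz");P=pts(d,K,R,t)
    X,Z=box(P,[.5682,.288],8.5,.025,.013,.04,.06); r=np.polyfit(X,Z,1)[0] if len(X)>5 else None
    f=lambda *a:(lambda z:(len(z),np.round(np.median(z),4)) if len(z) else None)(box(P,*a)[1])
    print(n,k,"rocker",len(X),r,"bar",f([.539,-.201],-10.5,.009,.018,.04,.075),"btn",f([.551,-.0355],0,.01,.01,.1,.14),"zero",f([.515,-.328],0,.006,.006,.04,.075))
a=load("pics/scene0.npz")[0].astype(int);b=load("pics/scene4.npz")[0].astype(int)
E
```

```text
12.95 [ 0.47146488 -0.02019707  0.22311159] [0.74525537 1.10103525 0.62869904]
top 0 rocker 112 0.15671525743375306 bar (53, np.float64(0.0604)) btn (42, np.float64(0.1235)) zero (13, np.float64(0.0596))
top 4 rocker 106 -0.1916145142279989 bar (58, np.float64(0.0546)) btn None zero (9, np.float64(0.0604))
scene 0 rocker 96 0.1823124174260722 bar (34, np.float64(0.0583)) btn (28, np.float64(0.1209)) zero (7, np.float64(0.0569))
scene 4 rocker 155 -0.20781680345026693 bar (30, np.float64(0.0521)) btn (26, np.float64(0.121)) zero (5, np.float64(0.0557))
```

View pics/scene4.png

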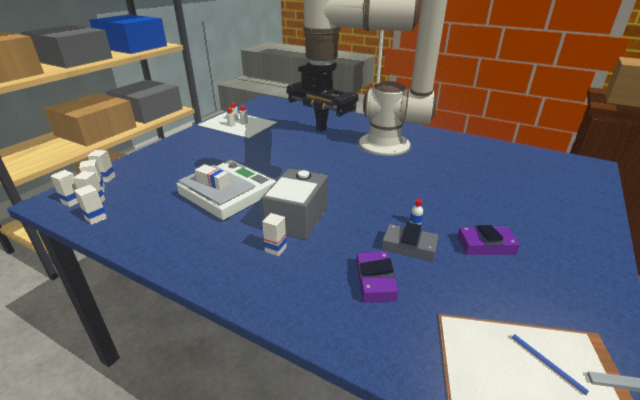

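The final picture shows the rocker over at (410,235), the bar key flush at (262,178) and the button back up at (304,174). The cartons and bottle are where they started, and the arm is clear. I'll hand the job in.

```bash
python3 -c "
from bench import job; print(job.finish_job())"
```

```text
the job is handed in; nothing more can be done
None
```

I pressed all three controls in the order asked, with shut fingertips, and handed the job in at about 13 s with the arm clear of everything.

| Control | Fingertip height at the stop | Last camera check |
|---|---|---|
| Rocker, far end | 44 mm | Slope changed from about +0.17 to −0.20 rad, so fully over (top and scene cameras) |
| Wide bar key | 53 mm | About 6 mm lower than at the start and staying down (top and scene cameras) |
| Printer button | 116 mm | Back up at 121 mm, the same as at the start (scene camera only; the arm hid it from the top camera) |

- **Forces:** the largest upward force I read while pressing was about 17 N.
- **Left alone:** the small round key was not touched; its height readings agree within about 1 mm, on only a few pixels. The switch box, cartons and bottle look unmoved in the last picture.
- **Disagreements:** the top and wrist cameras differed by 2–5 mm on where the rocker and keys lay, so I used values in between. My first rocker slope check misread (+0.29 to +0.07) because it included bezel pixels; refitting on the rocker's face alone gave a clear result.

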